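# Load a test strip, run it out to the gauge pointer and hold it down

## Robot

A 6-joint arm with a two-finger parallel gripper is mounted at the origin on the work surface. World frame = base frame: x ahead of the robot, y to its left, z up, the work surface at z = 0. Lengths are in m, angles in degrees, forces in N, time in s.
With the tool pointing down it reaches from about 0.4 to 0.825 m from the base axis. Payload 7 kg.
Tool frame: the origin (TCP) lies midway between the tips of the shut fingers; the grasp point (between the pads) lies ctrl.tcp_to_grasp behind it (ctrl.tcp_to_grasp is the distance from the TCP to the grasp point, in m); z points along the fingers, y is the line along which they close (so a half turn about z gives the same grasp; the last joint's range is limited). The gripper opens to 88 mm and grips with 3 to 60 N. Pads are 19 mm wide; open, the fingers measure 130 mm over their backs; the gripper's body (78 mm by 193 mm) begins 47 mm behind the grasp point.
Start: joints at [82.684, 20.546, 0.682, 0, -70.136, -16.507], TCP at [0.273, 0.617, 0.227] pointing down, gripper open.
Joint ranges: [-176.03, 176.03], [-82.01, 121.73], [-58.28, 71.71], [-173.87, 95.51], [-174.79, -0.11], [-173.66, 173.66]. Speed limits (degrees/s): [136.94, 136.94, 172.46, 180, 180, 180].

## Interface

Orientations are given as [roll, pitch, yaw] about the fixed x, y, z axes, in that order (R = Rz(yaw) Ry(pitch) Rx(roll)).
In Python, from plant import ctrl, imaging, close_job gives the robot as it stands.
- The arm moves only by the shell command python3 -m crank 'ROWS'. ROWS is JSON, a list of rows, each a list of 3 entries, a list of its own where there are three numbers: the shift along the world's x, y, z in m, then the turn, a rotation vector about the world's x, y, z in degrees, then the opening, from -1 (shut) to 1 (fully open), so that 0 is half open. A call has 1 to 12 rows; each row shifts and turns the commanded pose from where the row before left it; what a row does not reach is not made up. A row lasts 1/10 s, in which the tool goes at most 50 mm and 8.59 degrees, less where a joint would pass 70% of its speed; a pose out of reach is approached as far as the arm can. A call is refused whole if a number of a shift passes 0.05 or a number of a turn 8.59, either way. A call with a gripper value outside its range is refused whole. The fingers move at their own pace and stop on an object; the grip force is fixed at half the most. Time passes only in rows, so rows that do not move let the fingers close. It gives the time, the measured TCP pose, the force, the opening and the grip force at its end, in the units of the state.
- ctrl.get_obs(): the state, without advancing time (a new reading comes with each control period).
- imaging.snapshot(name): name is "scene" or "top" or "wrist"; returns (picture, depth): 384x512x3 uint8, blue, green, red; 384x512 float32, m along the optical axis (not along the pixel's ray), 0 where there is no reading.
- imaging.camera_model(name): a dict with "mtx" (3x3 intrinsics, pixels), "R" (3x3) and "t" (3): a world point X has camera coordinates R X + t. Camera axes: x right, y down, z forward; pixel columns grow to the right and rows downward; lengths in m; the calibration is good to about 2 mm. A picture is of the moment at which its call begins: read the wrist's pose just before it. camera_model takes no time and is no camera call; for the wrist camera it gives the pose at the moment of the call.
- close_job(): hands the job in; it is judged then, once.
The state is a dict: "clock": time; "joint_pos": joint angles; "qvel": joint speeds; "tau": joint torques, N m; "tool_pos": TCP position; "orientation": TCP orientation; "force": force on the tool from outside, world axes, zero at the start; "moment": the same for the moment, N m; "opening": finger opening in m; "gripper_force": force on a finger pad.
Only numpy, scipy, OpenCV 4.12 (cv2) and the standard library are available. Lean on these libraries where they do the work, as an engineer would, in place of code of your own. Each camera call takes 0.05 s, during which the arm holds its last target. There are 200 camera calls.

## Task

Stand the steel weight with the stem upright inside the ring on the concrete test strip and let go of it. Then slide the strip straight along its rest block, out over the block's edge, until its outer end is level with the tip of the height gauge's pointer; loaded like that it would tip off, so finish while still holding the strip itself (gripped or pressed down), lying flat on the block with the weight still in its ring. Do not let the strip tip or lose the weight on the way, and leave the other things on the table where they are.

Things in the scene. Friction and masses are not known exactly. Their poses are not given: they have to be found in the camera images.
- rest_edge (a point): Middle of the upper outer edge of the rest, a fixed dark steel block: top face 160 mm long, 44 mm wide, 60 mm above the table. Axes: x level, outward along the block (the way the strip is slid: to the robot's right, within 15 degrees), y level, away from the robot, z up. The block reaches 160 mm back (-x) from here; a foot 8 mm high goes 20 mm farther.
- strip_center (a point): Centre (6 mm above its underside) of the loose concrete strip lying along the rest: 300 mm long (x), 60 wide (y), 12 thick (z), about 0.45 kg. x points to its outer end. It is 8 mm wider than the rest on each side, so its sides can be gripped. At the start its outer end overhangs 15 to 40 mm and its tail sticks out 100 to 125 mm behind the block.
- strip_end (a point): Middle of the outer end face of the strip, 150 mm from its centre along x, half-way up. Same axes as the strip.
- seat (a point): Centre of the thin steel ring that is fixed on the strip's top face, 60 mm from the outer end; the point lies on the top face (12 mm above the underside). The ring is 54 mm wide inside, 59 mm outside and 6 mm high, open at the top.
- pointer (a point): Tip of the height gauge's pointer, a level 8 mm thick steel rod 66 mm above the table, on the far side of the strip's path; it points back across the path and ends 18 to 28 mm beside a centred strip's long side. Axes as the rest's: x outward, y away from the robot. The strip's outer end is to reach the same x as this tip, which lies 135 to 170 mm outward of the rest's edge.
- weight_center (a point): Centre (35 mm above its underside) of the loose steel weight with a stem, standing upright: a round foot 44 mm across and 36 mm high, on it a plain round stem 20 mm across that reaches up to 70 mm. About 0.45 kg. Take it by the stem.
- weight: The same steel weight; origin at the centre of its underside, z up along the stem.
- strip: The same concrete strip with its ring; origin at the centre of its underside, x to the outer end, z up.
- gauge: The height gauge, fixed: base 60 x 80 x 25 mm, column up to 225 mm. Origin on the table, 72 mm beyond the pointer's tip (y); axes as the rest's.
- rest: The rest block, fixed; origin under the middle of its top face, on the table, axes as rest_edge (which lies 80 mm along x, 60 mm up).
- ring_weight: Bystander: squat steel ring weight without a stem, 48 mm across, 30 mm high, hole 18 mm; origin under its centre.
- cube: Bystander: 40 mm concrete cube; origin under its centre.
- core: Bystander: brown core sample, 90 mm across, 100 mm high; origin under its centre.
- jar: Bystander: glass jar, 70 mm across, 100 mm high; origin under its centre.
- can: Bystander: metal can, 72 mm across, 100 mm high; origin under its centre.
- brush: Bystander: brush lying between the robot and the rest, under 40 mm high.
- wrench: Bystander: wrench lying between the robot and the rest, under 20 mm high.
Mind the look-alikes: they are no part of the job. What is shaped like the weight but red is not meant.

How it is judged:
By the outcome, as a careful person would: the job done as asked, in the order asked, and still so for the second after the job is handed in, while the arm keeps its last pose, push and grip.
It also fails if it takes over 51 s, if anything falls off the work surface, if the arm or the gripper's body presses on something with over 40 N, if the wrist force passes 120 N, or if a joint passes its speed limit or range.

## Working session

There is one attempt and no reset: what is moved stays moved. The work goes in short steps, Python scripts to look and compute and a shell command to move; the robot and the scene stay as the last step left them, time stands still between calls to the robot, and variables do not carry over. Pictures are saved under pics/ and viewed, at most 10 in all, crops included, and the job is handed in when it is done.

```bash
ls; mkdir -p pics; cat > h.py <<'E'
import numpy as np, cv2
from plant import ctrl, imaging
def snap(n, f=None):
    m=imaging.camera_model(n); p,d=imaging.snapshot(n)
    if f: cv2.imwrite('pics/'+f,p)
    return p,d,m
def pts(d,m):
    v,u=np.mgrid[:d.shape[0],:d.shape[1]]
    K=m['mtx'];c=np.stack([(u-K[0][2])/K[0][0]*d,(v-K[1][2])/K[1][1]*d,d],-1)
    return (c-np.array(m['t']))@np.array(m['R'])   # R^T(c-t)
def ray(m,u,v,z):
    R=np.array(m['R']);o=-R.T@np.array(m['t'])
    r=R.T@np.linalg.inv(np.array(m['mtx']))@np.array([u,v,1.]);return o+r*(z-o[2])/r[2]
E
python3 - <<'E'
from h import *
a,d,m=snap('top','a.png'); b,e,n=snap('scene','b.png')
cv2.imwrite('pics/ab1.png',cv2.resize(np.vstack([a]),(800,600)))
cv2.imwrite('pics/ab2.png',cv2.resize(np.vstack([b]),(800,600)))
np.savez('top',p=a,d=d); np.savez('scene',p=b,d=e)
for q in(m,n): print(-np.array(q['R']).T@q['t'],np.array(q['R']).round(2).tolist(),q['mtx'][0][0])
print(ctrl.get_obs(),ctrl.tcp_to_grasp)
E
```

```text
pics
[ 0.45911819 -0.03379082  0.91559262] [[0.0, -1.0, -0.01], [-0.99, -0.0, -0.15], [0.15, 0.01, -0.99]] 357.12275825225635
[1.01700389 0.78288269 0.82646358] [[-0.88, 0.47, 0.02], [0.28, 0.57, -0.77], [-0.37, -0.68, -0.63]] 457.1991150470076
{'clock': 0.1, 'joint_pos': array([ 8.26831977e+01,  2.05869933e+01,  6.39539118e-01, -1.79225863e-02,
       -7.01367049e+01, -1.65060305e+01]), 'qvel': array([-0.01768024, -0.08429206,  0.1084056 ,  0.0717482 , -0.05301756,
        0.04835015]), 'tau': array([-2.54813829e-03, -5.84162772e+01,  2.93746394e+01,  7.01556042e+00,
        1.00891685e-02, -5.57724218e-05]), 'tool_pos': array([0.27249517, 0.61707205, 0.22572353]), 'orientation': array([ 1.79914522e+02, -7.75816398e-03, -2.38289291e+01]), 'force': array([-0.17697135,  0.2070257 , -1.06568629]), 'moment': array([-0.00983935,  0.05119534, -0.03335256]), 'gripper_force': 0.0, 'opening': 0.08768929599802418} 0.0188
```

View pics/ab1.png

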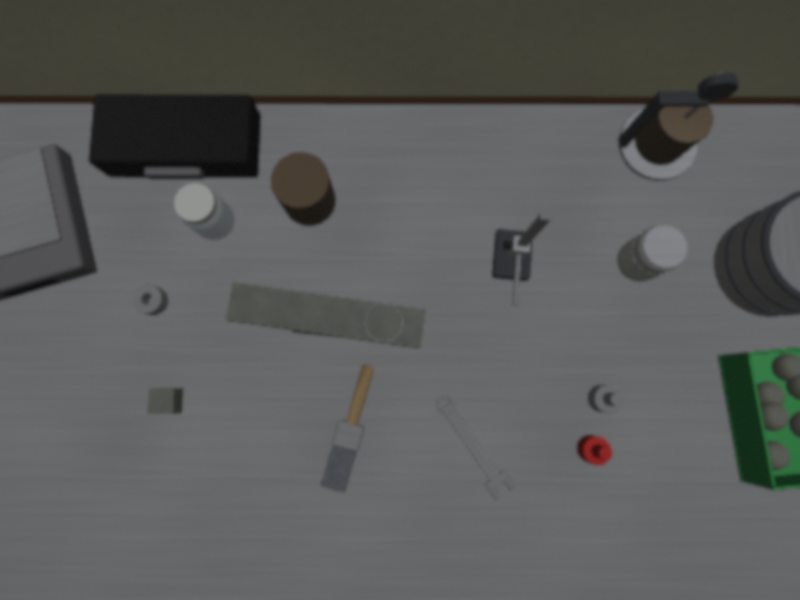

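View pics/ab2.png

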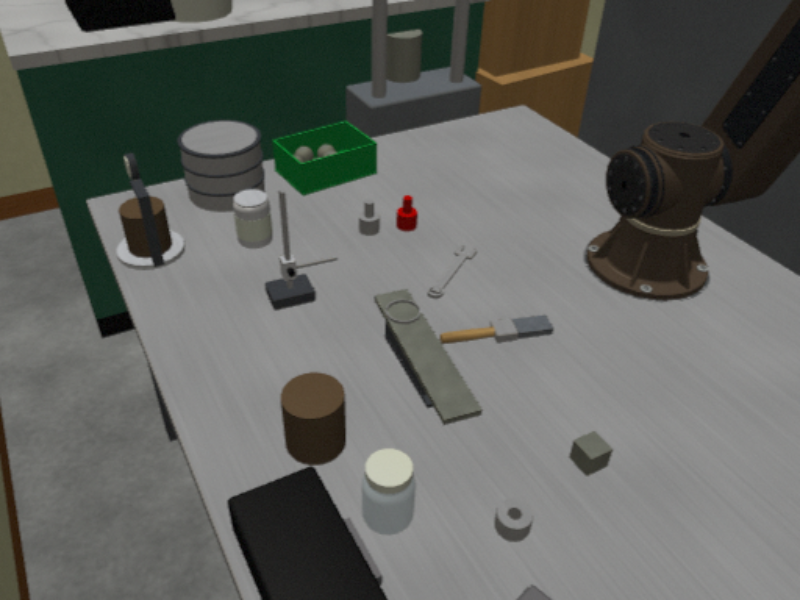

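The top view (800x600) shows the strip from (228,300) to (423,325), the ring at (385,322), the pointer tip at (515,304), the steel weight at (605,398) and its red look-alike at (596,450). The scene view shows the weight at (369,217), the ring at (403,311) and the pointer tip at (337,260).

```bash
cat > meas.py <<'E'
from h import *
for nm,roi,wr,pr in (('top',(140,185,135,275),(370,400,240,268),(318,340,160,200)),('scene',(180,270,235,312),(222,248,125,150),None)):
    p,d,m=snap(nm); P=pts(d,m); 
    def reg(r,lo,hi):
        M=np.zeros(d.shape,bool); M[r[0]:r[1],r[2]:r[3]]=1
        return M&(P[...,2]>lo)&(P[...,2]<hi)&(d>0)
    M=reg(roi,.055,.085); q=P[M]
    zt=np.median(q[:,2]); cs,_=cv2.findContours(M.astype(np.uint8),0,1); c=max(cs,key=cv2.contourArea)
    w=np.array([ray(m,x,y,zt)[:2] for x,y in c[:,0]],np.float32)
    r=cv2.minAreaRect(w*1000); print(nm,'strip top z',zt,r, 'axes corners',cv2.boxPoints(r).round().tolist())
    r_=(wr[2],wr[3],wr[0],wr[1])if nm=='top' else(120,152,225,247)
    M=reg(r_,.055,.085); print(' weight stem top',M.sum(),np.median(P[M],0), P[M].min(0),P[M].max(0))
    M=reg(r_,.025,.045); print(' weight foot top',M.sum(),P[M].mean(0),P[M].min(0),P[M].max(0))
    r_=(174,198,322,336) if nm=='top' else (160,172,190,220)
    M=reg(r_,.05,.09); q=P[M]; 
    if len(q):
        o=q[np.argsort(q[:,0])]; print(' pointer',len(q),o[:6].round(4).tolist(),np.median(q,0))
    cv2.imwrite('pics/%s_crop.png'%nm,cv2.resize(p[170:210,230:345] if nm=='top' else p[155:220,180:290],None,fx=6,fy=6,interpolation=3))
E
python3 meas.py
python3 - <<'E'
import cv2,numpy as np
a=cv2.imread('pics/top_crop.png');b=cv2.imread('pics/scene_crop.png')
w=max(a.shape[1],b.shape[1]);f=lambda i:cv2.copyMakeBorder(i,0,0,0,w-i.shape[1],0)
c=np.clip(np.vstack([f(a),f(b)]).astype(float)*1.8,0,255).astype(np.uint8)
cv2.imwrite('pics/c.png',c[:600,:800]);print(c.shape)
E
```

```text
top strip top z 0.07147641509647776 ((612.7791748046875, 189.82911682128906), (9.782671928405762, 69.86382293701172), 0.17591163516044617) axes corners [[608.0, 225.0], [608.0, 155.0], [618.0, 155.0], [618.0, 225.0]]
 weight stem top 77 [ 0.44207876 -0.35549851  0.06901059] [ 0.4325679  -0.36687128  0.05555368] [ 0.45127464 -0.34786543  0.07260546]
 weight foot top 190 [ 0.4424174  -0.35192611  0.03498159] [ 0.42187681 -0.37730862  0.02574901] [ 0.46292468 -0.33583546  0.04483885]
 pointer 74 [[0.5834, -0.2128, 0.0653], [0.5835, -0.2106, 0.0643], [0.5849, -0.2116, 0.0713], [0.5853, -0.2074, 0.0685], [0.5853, -0.2098, 0.0685], [0.5877, -0.2098, 0.069]] [ 0.60848358 -0.21257452  0.06851023]
scene strip top z 0.070881231649831 ((570.01904296875, 84.24357604980469), (307.9052734375, 65.58663940429688), 82.12774658203125) axes corners [[516.0, -64.0], [581.0, -73.0], [624.0, 232.0], [559.0, 241.0]]
 weight stem top 37 [ 0.44590552 -0.35296813  0.06472862] [ 0.43298025 -0.37073203  0.05543783] [ 0.45441848 -0.34537477  0.07118846]
 weight foot top 96 [ 0.44732939 -0.35060889  0.03348722] [ 0.42102774 -0.37967769  0.02544846] [ 0.46637287 -0.3332989   0.04448025]
 pointer 71 [[0.5848, -0.2142, 0.0648], [0.5879, -0.2073, 0.0666], [0.5889, -0.205, 0.0649], [0.5896, -0.2102, 0.0688], [0.5916, -0.206, 0.0651], [0.5918, -0.2054, 0.069]] [ 0.62230749 -0.21157106  0.06660037]
(630, 690, 3)
```

View pics/c.png

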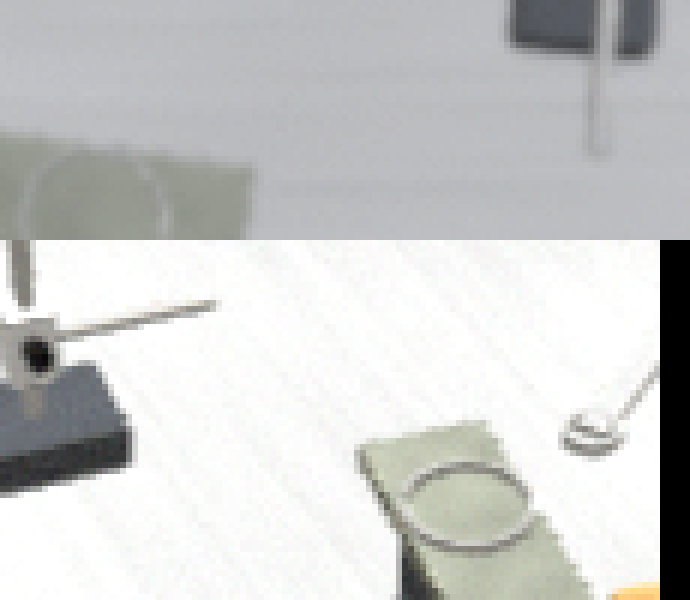

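The crop shows the strip's outer end at the right edge of the top view, about (255,170) in the crop. The pointer tip is at about (597,155) in the top crop and (215,303) in the scene crop. My strip ROI in the top view was wrong, so I'm fixing that now.

```bash
cat > strip.py <<'E'
from h import *
def strip(nm,roi,zlo=.060,zhi=.085):
    p,d,m=snap(nm); P=pts(d,m); M=np.zeros(d.shape,bool); M[roi[0]:roi[1],roi[2]:roi[3]]=1
    hsv=p.astype(int); M&=(P[...,2]>zlo)&(P[...,2]<zhi)
    c=max(cv2.findContours(M.astype(np.uint8),0,1)[0],key=cv2.contourArea)
    w=np.array([ray(m,x,y,.072)[:2] for x,y in c[:,0]],np.float32)*1000
    (cx,cy),(a,b),_=r=cv2.minAreaRect(w); B=cv2.boxPoints(r); e=B[1]-B[0] if np.linalg.norm(B[1]-B[0])>100 else B[2]-B[1]
    u=e/np.linalg.norm(e); u=u*-np.sign(u[1]); print(nm,'centre',cx,cy,'size',a,b,'u',u,'angle of u',np.degrees(np.arctan2(u[1],u[0])),'end',np.array([cx,cy])+u*150,'seat',np.array([cx,cy])+u*90,'z',np.median(P[M][:,2]))
if __name__=='__main__':
    strip('top',(175,228,140,278)); strip('scene',(180,270,235,312),.066)
    from scipy.optimize import least_squares
    # pointer tip and ring centre by two-view triangulation (native pixels)
    mt,ms=imaging.camera_model('top'),imaging.camera_model('scene')
    def tri(a,b):
        f=lambda X:np.concatenate([(lambda c:c[:2]/c[2])(np.array(m['mtx'])@(np.array(m['R'])@X+m['t']))-q for m,q in((mt,a),(ms,b))])
        s=least_squares(f,[.5,0,.05]); return s.x.round(4),s.fun.round(2)
    print('tip',tri((230+597/6,170+155/6),(180+216/6,155+(303-240)/6)))
    print('ring',tri((385*.64,322*.64),(180+466/6,155+(505-240)/6)))
    print('tip top ray',ray(mt,230+597/6,170+155/6,.066),'scene',ray(ms,216,165.5,.066))
E
python3 strip.py
```

```text
top centre 566.7359619140625 79.52375030517578 size 299.339111328125 60.522647857666016 u [-0.13958648 -0.9902099 ] angle of u -98.02391 end [545.7979908  -69.00772858] seat [554.17317867  -9.59513855] z 0.07164543009054491
scene centre 569.76611328125 84.0567626953125 size 304.8569030761719 63.12976837158203 u [-0.14156072 -0.98992956] angle of u -98.13817 end [548.53200531 -64.43267822] seat [557.02564907  -5.03689575] z 0.07098963520101241
tip (array([ 0.5812, -0.212 ,  0.0602]), array([-0.24,  0.38, -0.52, -0.13]))
ring (array([ 0.5542, -0.0116,  0.0713]), array([-0.29,  0.42, -0.55, -0.08]))
tip top ray [ 0.58126827 -0.21142042  0.066     ] scene [ 0.58341864 -0.20323467  0.066     ]
```

```bash
python3 -m crank '[[[0.035,-0.035,0],[0,0,0],1],[[0.035,-0.035,0],[0,0,0],1],[[0.035,-0.035,0],[0,0,0],1],[[0.035,-0.035,0],[0,0,0],1],[[0.035,-0.035,0],[0,0,0],1],[[0.035,-0.035,0],[0,0,0],1],[[0.035,-0.035,0],[0,0,0],1],[[0.0,-0.05,0],[0,0,0],1],[[0,-0.05,0],[0,0,0],1],[[0,-0.05,0],[0,0,0],1],[[0,-0.05,0],[0,0,0],1],[[0,-0.05,0],[0,0,0],1]]' && python3 -m crank '[[[0,-0.05,0],[0,0,0],1],[[0,-0.04,0],[0,0,0],1],[[0,0,0],[0,0,0],1]]'
python3 - <<'E'
from h import *
p,d,m=snap('wrist','w1.png'); cv2.imwrite('pics/w1b.png',np.clip(p*1.5,0,255)); o=ctrl.get_obs(); print(o['tool_pos'],o['orientation'])
import pickle; pickle.dump((p,d,m),open('w1.pkl','wb')); R=np.array(m['R']); print(-R.T@m['t'],R.round(3).tolist())
P=pts(d,m); print(P[::95,::127].round(3).tolist())
E
```

```text
clock: 1.5
tool_pos: [0.5173, 0.1205, 0.2268]
orientation: [-180.0, -0.0, -23.8]
force: [0.7, -0.2, 0.1]
opening: 0.0878
gripper_force: 0.0
clock: 1.8
tool_pos: [0.517, 0.0286, 0.2268]
orientation: [180.0, -0.0, -24.1]
force: [0.4, 0.0, -0.4]
opening: 0.088
gripper_force: 0.0
[0.51740478 0.03031711 0.22682601] [-1.79981522e+02 -1.53175477e-02 -2.40312250e+01]
[ 0.59161432 -0.00440434  0.38531986] [[-0.408, -0.913, -0.0], [-0.87, 0.389, 0.301], [-0.275, 0.123, -0.954]]
[[[0.809, 0.215, 0.021], [0.749, 0.084, 0.027], [0.699, -0.047, 0.001], [0.638, -0.184, -0.0], [0.577, -0.32, 0.0]], [[0.715, 0.253, 0.057], [0.67, 0.148, -0.0], [0.602, -0.003, 0.002], [0.535, -0.153, -0.001], [0.468, -0.303, -0.0]], [[0.634, 0.383, 0.0], [0.565, 0.175, 0.073], [0.485, 0.05, 0.001], [0.414, -0.114, 0.007], [0.336, -0.282, -0.0]], [[0.576, 0.084, 0.317], [0.559, 0.055, 0.311], [0.543, 0.019, 0.311], [0.528, -0.017, 0.312], [0.517, -0.049, 0.317]], [[0.592, -0.004, 0.385], [0.55, 0.046, 0.339], [0.541, 0.019, 0.34], [0.523, -0.005, 0.336], [0.512, -0.032, 0.336]]][ WARN:0@0.563] global loadsave.cpp:1063 imwrite_ Unsupported depth image for selected encoder is fallbacked to CV_8U.
```

View pics/w1b.png

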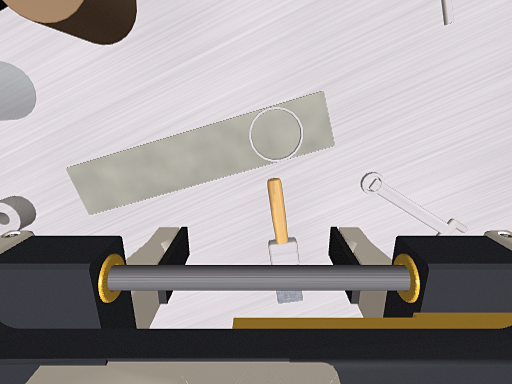

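The wrist view shows the whole strip, from (67,168) to (333,145), the ring at (276,134), the pointer tip at (447,22), the brush and the wrench. I'll measure from it.

```bash
cat > wr.py <<'E'
from h import *
def rect(p,d,m,roi,zlo=.062,zhi=.085):
    P=pts(d,m); M=np.zeros(d.shape,bool); M[roi[0]:roi[1],roi[2]:roi[3]]=1; M&=(P[...,2]>zlo)&(P[...,2]<zhi)
    c=max(cv2.findContours(M.astype(np.uint8),0,1)[0],key=cv2.contourArea)
    w=np.array([ray(m,x,y,.072)[:2] for x,y in c[:,0]],np.float32)*1000
    (cx,cy),(a,b),_=r=cv2.minAreaRect(w);B=cv2.boxPoints(r);e=B[1]-B[0] if np.linalg.norm(B[1]-B[0])>100 else B[2]-B[1]
    u=e/np.linalg.norm(e);u=u*-np.sign(u[1]);C=np.array([cx,cy]);print('centre',C,a,b,'u',u,'end',C+u*150,'seat',C+u*90,'z',np.median(P[M][:,2]));return C,u
E
python3 - <<'E'
from wr import *; import pickle
p,d,m=pickle.load(open('w1.pkl','rb'))
C,u=rect(p,d,m,(85,225,60,340))
g=p.max(2).astype(int); P=pts(d,m)
print('pointer heights\n',(P[8:28,440:455,2]*1000).round().astype(int)); 
for v in(22,23,24): t=ray(m,447,v,.066)[:2]*1000; print(t,(t-C-u*150)@u)
# ring: bright thin pixels near (276,134)
hs=cv2.cvtColor(p,cv2.COLOR_BGR2HSV)[100:168,242:310]; k=(hs[...,1]<22)&(hs[...,2]>100)
k=k.astype(np.uint8); cs=cv2.findContours(k,0,1)[0]; c=max(cs,key=lambda c:cv2.boundingRect(c)[2]*cv2.boundingRect(c)[3]); e=cv2.fitEllipse(c); print(e,ray(m,e[0][0]+242,e[0][1]+100,.078))
E
```

```text
centre [566.22698975  81.19273376] 299.6186828613281 60.436805725097656 u [-0.13959964 -0.99020797] end [545.28704453 -67.3384552 ] seat [553.66302204  -7.92598724] z 0.07240490362142155
pointer heights
 [[  1   0  65  67  67  70  69  70  71  69  69  70  68   1  -1]
 [  0   1   1  65  69  68  69  69  70  69  69  70  67   1   0]
 [  2   1   2  65  68  69  68  69  71  70  70  68  70   1   1]
 [ -1  -1   0  66  68  68  69  70  68  71  70  71  69   0   0]
 [  1   0   0  67  67  69  69  69 385  70  71  69  70   1   0]
 [  1   0   1  66  69  67  68  70  69  71  71  70  70   0   0]
 [  1   0   2  66  68  68  69  70  69  71  70  69  69   0   1]
 [  1   1   1  65  68  68  69  69  70  69  70  70  69   0   0]
 [  1   0   1  67  67  67  68  71  69  70  71  69  70   0  -1]
 [  0   0   0  66  67  67  68  68  69  71  71  71  69  68   0]
 [  1   1  -1   0  66  68  69  71  69  71  70  70  71  69   0]
 [  2   1   1   1  65  68  69  67  68  70  70  70  68  69  -1]
 [ -1   1  -1   1  66  68  69  69  70  69  72  70  71 385  -1]
 [  1   0   0   0  65 385  69  68  69  70  70  71  70  70   1]
 [ -1  -1   0   1  67  67  68  69  69  69  70  70  69   2  -1]
 [ -1   1   1   0  65  66  68  68  69  69   2   1   1   1   0]
 [  1   0  -1   0  66  69  68  64   0   1   0   0   1  -1   0]
 [  1   0   0   2  66   1   0   1   1   1   1  -1   1  -1  -1]
 [  0   0   0   0   2   0   0  -1   1   1   0   1   1  -1   0]
 [  0   0   0  -1   0   1   1   1   0   0  -1   0   2   1   0]]
[ 584.67586436 -207.71064808] 133.49899925389332
[ 583.79818552 -207.51294346] 133.4257542169344
[ 582.91884807 -207.31486523] 133.3523707633169
((33.615882873535156, 33.56101989746094), (78.82315826416016, 79.2522964477539), 22.77536964416504) [ 0.55497126 -0.00812613  0.078     ]
```

```bash
python3 -m crank '[[[-0.006,-0.049,0],[0,0,0],1],[[-0.006,-0.049,0],[0,0,0],1],[[-0.006,-0.049,0],[0,0,0],1],[[-0.006,-0.049,0],[0,0,0],1],[[-0.014,-0.044,0],[0,0,0],1],[[-0.02,-0.043,0],[0,0,0],1],[[-0.02,-0.040,0],[0,0,0],1],[[0,0,0],[0,0,0],1]]'
python3 - <<'E'
from h import *
p,d,m=snap('wrist','w2.png'); import pickle; pickle.dump((p,d,m),open('w2.pkl','wb'))
o=ctrl.get_obs();print(o['tool_pos']); print((np.array(m['mtx'])@(np.array(m['R'])@[.443,-.354,.07]+m['t'])))
E
```

```text
clock: 2.65
tool_pos: [0.438, -0.2933, 0.2263]
orientation: [180.0, 0.0, -24.0]
force: [0.6, 0.1, -0.2]
opening: 0.0877
gripper_force: 0.0
[ 0.43900942 -0.29184973  0.22638856]
[96.79095256 47.76158229  0.31591915]
```

View pics/w2.png

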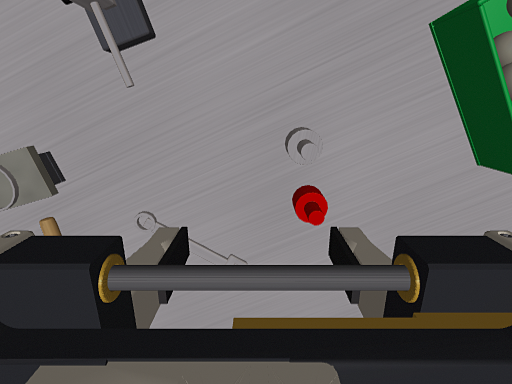

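The wrist view shows the weight with its stem top at about (306,152), the red look-alike at (312,210), the pointer tip at (130,85) and the strip's end at left, about (40,175). Next I measure the weight.

```bash
python3 - <<'E'
from wr import *; import pickle
p,d,m=pickle.load(open('w2.pkl','rb')); P=pts(d,m)
M=np.zeros(d.shape,bool); M[120:172,275:335]=1
for lo,hi,z in((.062,.08,.070),(.028,.045,.036)):
    k=(M&(P[...,2]>lo)&(P[...,2]<hi)).astype(np.uint8); c=max(cv2.findContours(k,0,1)[0],key=cv2.contourArea)
    w=np.array([ray(m,x,y,z)[:2] for x,y in c[:,0]],np.float32)*1000; print(cv2.minEnclosingCircle(w),np.median(P[k>0],0))
R=(M[...]*0).astype(bool); R[70:95,110:140]=1; k=R&(P[...,2]>.055)&(P[...,2]<.08); v,u=np.nonzero(k); print('tip pix',u[v>=v.max()-2].mean(),v.max(), ray(m,u[v>=v.max()-2].mean(),v.max(),.066))
E=np.zeros(d.shape,bool);E[130:215,0:70]=1;k=E&(P[...,2]>.062);v,u=np.nonzero(k); w=np.array([ray(m,x,y,.072)[:2] for x,y in zip(u,v)]); U=np.array([-.1396,-.9902]); s=w@U; print('end s',s.max(),np.percentile(s,99.5))
print('tip s',ray(m,u[0],v[0],.066)[:2]@U*0)
E
```

```text
((442.05633544921875, -356.60052490234375), 10.460810661315918) [ 0.44219268 -0.35655654  0.07024623]
((441.9524841308594, -356.59698486328125), 22.32549285888672) [ 0.44733957 -0.35361716  0.03635979]
tip pix 129.5 87 [ 0.58278546 -0.20738249  0.066     ]
end s 0.03308159611468175 -0.0011371177180095732
tip s 0.0
```

```bash
python3 -m crank '[[[0.0015,-0.0325,0],[0,0,0],1],[[0.0015,-0.0325,0],[0,0,0],1],[[0,0,-0.05],[0,0,0],1],[[0,0,-0.05],[0,0,0],1],[[0,0,-0.05],[0,0,0],1],[[0,0,-0.02],[0,0,0],1],[[0,0,-0.0155],[0,0,0],1],[[0,0,0],[0,0,0],1]]'
```

```text
clock: 3.5
tool_pos: [0.4423, -0.3536, 0.0386]
orientation: [180.0, 0.3, -23.7]
force: [0.1, -0.1, -0.2]
opening: 0.0876
gripper_force: 0.0
```

```bash
python3 -m crank '[[[0,-0.002,0],[0,0,0],-1],[[0,0,0],[0,0,0],-1],[[0,0,0],[0,0,0],-1],[[0,0,0],[0,0,0],-1],[[0,0,0],[0,0,0],-1],[[0,0,0],[0,0,0],-1]]'; python3 -c "
from h import *
for i in range(3):
  o=ctrl.get_obs();print(o['clock'],o['tool_pos'])"
```

```text
clock: 4.1
tool_pos: [0.4427, -0.3576, 0.0414]
orientation: [-180.0, -0.0, -23.8]
force: [0.3, -0.7, 0.2]
opening: 0.0452
gripper_force: 0.0
4.1 [ 0.4427426  -0.35763558  0.04141312]
4.1 [ 0.4427426  -0.35763558  0.04141312]
4.1 [ 0.4427426  -0.35763558  0.04141312]
```

```bash
python3 -m crank '[[[0,0,0],[0,0,0],-1],[[0,0,0],[0,0,0],-1],[[0,0,0],[0,0,0],-1],[[0,0,0],[0,0,0],-1],[[0,0,0],[0,0,0],-1],[[0,0,0],[0,0,0],-1]]'; python3 -m crank '[[[0,0,0.01],[0,0,0],-1],[[0,0,0.03],[0,0,0],-1],[[0,0,0.04],[0,0,0],-1],[[0,0,0.04],[0,0,0],-1],[[0,0,0],[0,0,0],-1],[[0,0,0],[0,0,0],-1]]'
```

```text
clock: 4.7
tool_pos: [0.4426, -0.3576, 0.041]
orientation: [180.0, 0.0, -23.8]
force: [-0.5, -0.7, -0.7]
opening: 0.0188
gripper_force: 30.0
clock: 5.3
tool_pos: [0.4428, -0.3573, 0.1621]
orientation: [-180.0, -0.1, -23.8]
force: [-0.6, -0.0, -5.2]
opening: 0.0187
gripper_force: 30.0
```

```bash
python3 -m crank '[[[0.007,0.022,0],[0,0,0],-1],[[0.014,0.0436,0],[0,0,0],-1],[[0.014,0.0436,0],[0,0,0],-1],[[0.014,0.0436,0],[0,0,0],-1],[[0.014,0.0436,0],[0,0,0],-1],[[0.014,0.0436,0],[0,0,0],-1],[[0.014,0.0436,0],[0,0,0],-1],[[0.014,0.0436,0],[0,0,0],-1],[[0.007,0.0218,0],[0,0,0],-1],[[0,0,0],[0,0,0],-1],[[0,0,0],[0,0,0],-1]]'
python3 - <<'E'
from wr import *
p,d,m=snap('wrist','w3.png'); o=ctrl.get_obs();print(o['tool_pos'],o['orientation'],o['opening']); import pickle; pickle.dump((p,d,m),open('w3.pkl','wb'))
E
```

```text
clock: 6.4
tool_pos: [0.5533, -0.0082, 0.1593]
orientation: [179.9, 0.2, -23.8]
force: [-0.9, 0.1, -4.2]
opening: 0.0184
gripper_force: 30.0
[ 0.55337558 -0.00884698  0.15960019] [ 1.79889723e+02  1.50452781e-01 -2.38163761e+01] 0.018841902662298567
```

View pics/w3.png

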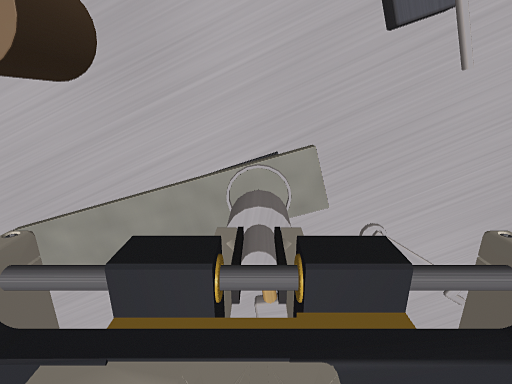

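The wrist view shows the weight above the ring, with the ring's upper arc at about (259,170) to (290,190) and the strip's end edge from (316,146) to (328,205). I'll fit the ring's position in this view.

```bash
python3 - <<'E'
from wr import *; import pickle; from scipy.optimize import least_squares
p,d,m=pickle.load(open('w3.pkl','rb')); P=pts(d,m)
hs=cv2.cvtColor(p,cv2.COLOR_BGR2HSV); M=np.zeros(d.shape,bool); M[160:200,222:298]=1
k=M&(hs[...,1]<20)&(P[...,2]>.06)&(P[...,2]<.088); v,u=np.nonzero(k)
w=np.array([ray(m,x,y,.078)[:2] for x,y in zip(u,v)])
s=least_squares(lambda q:np.hypot(*(w-q[:2]).T)-q[2],[.554,-.008,.028],loss='soft_l1',f_scale=.001); print(len(w),s.x)
s=least_squares(lambda q:np.hypot(*(w-q[:2]).T)-.0285,[.554,-.008],loss='soft_l1',f_scale=.001); print(s.x)
# weight foot
M[:]=0;M[185:232,225:295]=1;k=M&(P[...,2]>.1)&(P[...,2]<.2);q=P[k];print(q.min(0),q.max(0),np.percentile(q[:,2],[2,10,50,90]))
def circ(q): return least_squares(lambda c:np.hypot(*(q[:,:2]-c).T)-.022,[.553,-.008],loss='soft_l1',f_scale=.001).x
f=q[(q[:,2]<.15)&(q[:,2]>.12)];print('foot side',len(f),circ(f))
E
```

```text
2343 [ 0.54833882 -0.00854775  0.02960398]
[ 0.54969216 -0.00919705]
[ 0.55198931 -0.0315294   0.11896328] [0.57441986 0.00828683 0.1710166 ] [0.12163197 0.12985842 0.15405979 0.16140849]
foot side 743 [ 0.55179183 -0.00723566]
```

```bash
python3 - <<'E'
from wr import *; import pickle; from scipy.optimize import least_squares
p,d,m=pickle.load(open('w3.pkl','rb')); P=pts(d,m)
# strip pixels: green-ish tint; ring neutral grey
t=p[...,0].astype(int)-p[...,2]; print(np.percentile(t[170:200,300:312],[5,50,95]), t[167:171,250:268].tolist())
g=cv2.cvtColor(p,cv2.COLOR_BGR2GRAY); n=p[...,1].astype(int)-p[...,0]; med=np.median(n[170:200,300:312]); print(med,np.std(n[170:200,300:312]))
M=np.zeros(d.shape,bool); M[160:198,224:298]=1
k=M&(n<med*.4)&(P[...,2]<.088)&(P[...,2]>.06); v,u=np.nonzero(k); w=np.array([ray(m,x,y,.077)[:2] for x,y in zip(u,v)])
r=np.hypot(*(w-[.5535,-.008]).T); w=w[(r>.02)&(r<.037)]
s=least_squares(lambda q:np.hypot(*(w-q[:2]).T)-.0282,[.554,-.008],loss='soft_l1',f_scale=.001); print(len(w),s.x,np.abs(s.fun).mean())
cx=s.x; print(np.percentile(np.hypot(*(w-cx).T),[5,50,95]))
E
```

```text
[-10.  -9.  -8.] [[1, 1, 1, 1, 0, -1, 0, -1, -1, -1, 0, -1, -1, 2, 1, 0, 1, 0], [0, -1, 0, -2, -4, -5, -8, -11, -11, -9, -10, -9, -5, -3, -2, 0, 1, 0], [-5, -7, -10, -11, -10, -11, -10, -10, -11, -8, -11, -10, -10, -11, -11, -11, -9, -8], [-10, -9, -9, -10, -9, -10, -10, -8, -10, -10, -10, -10, -9, -10, -9, -10, -10, -9]]
7.0 0.6540413302906743
319 [ 0.5537839  -0.00791906] 0.0007701134030619292
[0.02680779 0.02817349 0.02949525]
```

```bash
python3 -m crank '[[[0.002,-0.0005,-0.01],[0,0,0],-1],[[0,0,-0.02],[0,0,0],-1],[[0,0,-0.012],[0,0,0],-1],[[0,0,0],[0,0,0],-1],[[0,0,0],[0,0,0],-1]]';python3 -m crank '[[[0,0,-0.002],[0,0,0],-1],[[0,0,0],[0,0,0],-1],[[0,0,0],[0,0,0],-1]]'; python3 -m crank '[[[0,0,-0.001],[0,0,0],-1],[[0,0,0],[0,0,0],-1]]'
```

```text
clock: 6.95
tool_pos: [0.5566, -0.0096, 0.1189]
orientation: [180.0, 0.0, -23.9]
force: [1.0, -0.3, -4.2]
opening: 0.0188
gripper_force: 30.0
clock: 7.25
tool_pos: [0.5569, -0.009, 0.1175]
orientation: [-180.0, -0.0, -23.8]
force: [0.0, -0.3, -3.8]
opening: 0.0185
gripper_force: 30.0
clock: 7.45
tool_pos: [0.5567, -0.009, 0.1162]
orientation: [-180.0, -0.0, -23.8]
force: [-0.1, -0.2, -4.0]
opening: 0.0182
gripper_force: 30.0
```

```bash
python3 -m crank '[[[0,0,-0.0015],[0,0,0],-1],[[0,0,0],[0,0,0],-1]]';python3 -m crank '[[[0,0,-0.0015],[0,0,0],-1],[[0,0,0],[0,0,0],-1]]'; python3 - <<'E'
from wr import *
p,d,m=snap('wrist','w4.png')
cv2.imwrite('pics/w4c.png',cv2.resize(p[120:260,190:340],None,fx=4,fy=4,interpolation=3))
E
```

```text
clock: 7.65
tool_pos: [0.5565, -0.009, 0.1144]
orientation: [180.0, 0.0, -23.8]
force: [-1.3, 0.3, -3.8]
opening: 0.019
gripper_force: 30.0
clock: 7.85
tool_pos: [0.5567, -0.0091, 0.113]
orientation: [180.0, -0.0, -23.8]
force: [-0.7, 0.3, -4.0]
opening: 0.0186
gripper_force: 30.0
```

View pics/w4c.png

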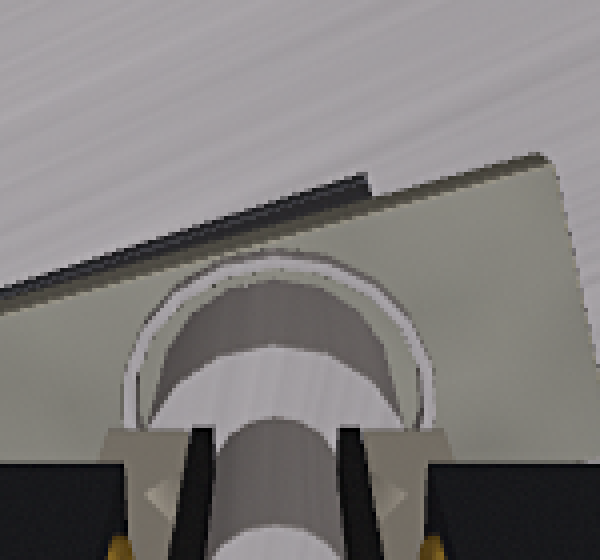

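The crop shows the foot inside the ring (inner ring edge at about (135,400) and (425,400)) with a gap all round. I'll set it down and let go.

```bash
python3 -m crank '[[[0,0,-0.001],[0,0,0],-1],[[0,0,0],[0,0,0],-1]]';python3 -m crank '[[[0,0,-0.0005],[0,0,0],-1],[[0,0,0],[0,0,0],-1]]'
```

```text
clock: 8.1
tool_pos: [0.5569, -0.0091, 0.113]
orientation: [-180.0, -0.0, -23.8]
force: [-2.4, -0.7, 4.3]
opening: 0.0189
gripper_force: 30.0
clock: 8.3
tool_pos: [0.5569, -0.0091, 0.1129]
orientation: [-180.0, -0.1, -23.8]
force: [-4.6, 0.0, 9.0]
opening: 0.0188
gripper_force: 30.0
```

```bash
python3 -m crank '[[[0,0,0],[0,0,0],0],[[0,0,0],[0,0,0],0],[[0,0,0],[0,0,0],0],[[0,0,0],[0,0,0],0],[[0,0,0],[0,0,0],0]]';python3 -m crank '[[[0,0,0.01],[0,0,0],0.3],[[0,0,0.03],[0,0,0],0.3],[[0,0,0.04],[0,0,0],1],[[0.002,0.018,0.02],[0,0,-8.5],1],[[0.002,0.018,0],[0,0,-8.5],1],[[0.002,0.018,0],[0,0,-8.5],1],[[0.002,0.018,0],[0,0,-8.5],1],[[0.002,0.018,0],[0,0,-8.5],1],[[0.002,0.018,0],[0,0,-8.5],1],[[0.003,0.02,0],[0,0,-8.5],1],[[0.003,0.021,0],[0,0,-8.5],1],[[0,0,0],[0,0,-6.3],1]]'; python3 -m crank '[[[0,0,0],[0,0,0],1],[[0,0,0],[0,0,0],1]]'; python3 - <<'E'
from wr import *; import pickle
a=snap('top'); b=snap('wrist','w5.png'); pickle.dump((a,b),open('w5.pkl','wb')); o=ctrl.get_obs(); print(o['tool_pos'],o['orientation'])
cv2.imwrite('pics/w5c.png',np.hstack([b[0],cv2.resize(a[0][150:260,140:280],(288,226)).repeat(1,0)[:226] if 0 else b[0][:,:1]]))
E
```

```text
clock: 8.8
tool_pos: [0.5567, -0.009, 0.1115]
orientation: [180.0, 0.0, -23.8]
force: [-0.2, -0.4, -1.0]
opening: 0.0436
gripper_force: 0.0
clock: 10.0
tool_pos: [0.5751, 0.142, 0.2122]
orientation: [-180.0, 0.0, -98.4]
force: [-0.8, -0.9, -0.4]
opening: 0.0875
gripper_force: 0.0
clock: 10.2
tool_pos: [0.5746, 0.1398, 0.212]
orientation: [-180.0, 0.0, -97.9]
force: [-0.1, 0.3, -0.3]
opening: 0.0876
gripper_force: 0.0
[0.57467972 0.13959813 0.21192345] [-1.79981493e+02  9.69990986e-03 -9.79978410e+01]
```

View pics/w5c.png

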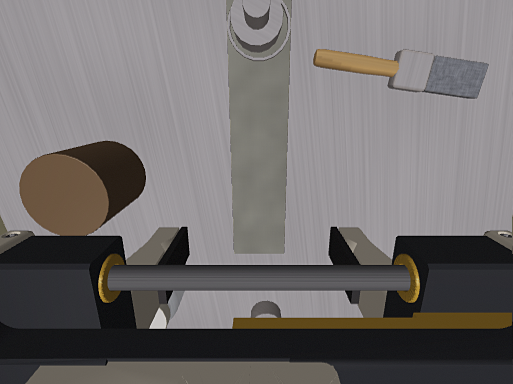

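The wrist view shows the weight standing in the ring at (258,20), and the strip centred between the fingers with its tail at (258,252). The fingertips are at 188 and 330, so their middle is 259. I'll check the centring and yaw.

```bash
python3 - <<'E'
from wr import *; import pickle
(a,da,ma),(p,d,m)=pickle.load(open('w5.pkl','rb')); P=pts(d,m)
L=[];R=[]
for v in range(75,245,3):
    k=np.nonzero((P[v,200:320,2]>.062)&(P[v,200:320,2]<.085))[0]+200
    L.append(ray(m,k.min()-.5,v,.072));R.append(ray(m,k.max()+.5,v,.072))
L,R=np.array(L),np.array(R); C=(L+R)/2; f=np.polyfit(C[:,1],C[:,0],1); print('width',np.linalg.norm((L-R)[:,:2],axis=1).mean(),'slope',f,'angle',np.degrees(np.arctan(f[0])),'x at y=.14:',np.polyval(f,.14))
print('tail',C[-1]); K=lambda X:(lambda c:(c[:2]/c[2]).round(1))(np.array(m['mtx'])@(np.array(m['R'])@X+m['t']))
print('tcp pix',K(np.array([.5747,.1396,.212])))
E
```

```text
width 0.05984771214975657 slope [0.14034155 0.55494976] angle 7.9888028273095495 x at y=.14: 0.5745975822369401
tail [0.58525852 0.21566792 0.072     ]
tcp pix [258.2 239.4]
```

```bash
python3 -m crank '[[[0,0,-0.04],[0,0,0],1],[[0,0,-0.05],[0,0,0],1],[[0,0,-0.04],[0,0,0],1],[[0,0,-0.02],[0,0,0],1],[[0,0,-0.015],[0,0,0],1],[[0,0,0],[0,0,0],1],[[0,0,0],[0,0,0],1]]'; python3 -m crank '[[[0,0,0],[0,0,0],-1],[[0,0,0],[0,0,0],-1],[[0,0,0],[0,0,0],-1],[[0,0,0],[0,0,0],-1],[[0,0,0],[0,0,0],-1],[[0,0,0],[0,0,0],-1],[[0,0,0],[0,0,0],-1]]'
```

```text
clock: 11.0
tool_pos: [0.575, 0.1397, 0.047]
orientation: [-180.0, -0.0, -98.1]
force: [0.2, 0.7, 0.6]
opening: 0.0874
gripper_force: 0.0
clock: 11.7
tool_pos: [0.5748, 0.1401, 0.0471]
orientation: [-180.0, 0.0, -98.1]
force: [-2.2, 0.7, 6.2]
opening: 0.0596
gripper_force: 30.0
```

```bash
python3 -m crank '[[[-0.0007,-0.005,0],[0,0,0],-1],[[-0.0014,-0.0099,0],[0,0,0],-1],[[-0.00168,-0.01188,0],[0,0,0],-1],[[-0.00168,-0.01188,0],[0,0,0],-1],[[-0.00168,-0.01188,0],[0,0,0],-1],[[-0.0011,-0.0079,0],[0,0,0],-1],[[-0.0004,-0.003,0],[0,0,0],-1],[[0,0,0],[0,0,0],-1],[[0,0,0],[0,0,0],-1]]'
```

```text
clock: 12.6
tool_pos: [0.567, 0.0789, 0.0471]
orientation: [-179.9, 0.0, -98.1]
force: [2.7, 2.5, 3.3]
opening: 0.0595
gripper_force: 30.0
```

Moving well: 62 mm travelled. Another 48 mm next.

```bash
python3 -m crank '[[[-0.0007,-0.005,0],[0,0,0],-1],[[-0.0014,-0.0099,0],[0,0,0],-1],[[-0.0014,-0.0099,0],[0,0,0],-1],[[-0.0014,-0.0099,0],[0,0,0],-1],[[-0.0011,-0.0079,0],[0,0,0],-1],[[-0.0007,-0.005,0],[0,0,0],-1],[[0,0,0],[0,0,0],-1],[[0,0,0],[0,0,0],-1]]'; cat > fin.py <<'E'
from wr import *; import sys
u=np.array([-.1396,-.9902])
o=ctrl.get_obs(); print(o['tool_pos'],o['force'],(o['tool_pos'][:2]-[.5748,.1401])@u)
for nm in('wrist','top','scene'):
    p,d,m=snap(nm,sys.argv[1]+nm+'.png'); K=lambda X:(lambda c:c[:2]/c[2])(np.array(m['mtx'])@(np.array(m['R'])@X+m['t'])); P=pts(d,m)
    print(nm,'expected tip',K(np.array([.583,-.2095,.066])).round(),'end',K(np.append(o['tool_pos'][:2]+210e-3*u,.072)).round())
    S=P[...,:2]@u; n=np.array([.9902,-.1396]); Y=P[...,:2]@n; y0=np.array([.5662,.0812])@n; s0=o['tool_pos'][:2]@u
    z=P[...,2]; k=(z>.064)&(z<.078)&(abs(Y-y0)<.026)&(S>s0+.18)&(S<s0+.24)
    # end line: per-column extreme via rays at top plane
    v,w=np.nonzero(k); 
    if len(v):
        q=np.array([ray(m,a,b,.072)[:2] for a,b in zip(w,v)]); s=q@u; yy=q@n
        e=np.median([s[(yy>y0+t)&(yy<=y0+t+.004)].max() for t in np.arange(-.024,.024,.004) if ((yy>y0+t)&(yy<=y0+t+.004)).any()]); print(' end s',e.round(4))
    k=(z>.060)&(z<.074)&(Y-y0>.038)&(Y-y0<.085)&(abs(S-(.583*u[0]-.2095*u[1]))<.025); v,w=np.nonzero(k)
    if len(v):
        q=np.array([ray(m,a,b,.068)[:2] for a,b in zip(w,v)]); s=q@u; yy=(q@n)-y0; b=np.floor(yy/.004)
        c=[(t,(s[b==t].min()+s[b==t].max())/2,np.ptp(s[b==t])) for t in np.unique(b)]
        print(' rod: y from',yy.min().round(4),'s mid',np.median([x[1] for x in c]).round(4),'first',[round(x[1],4) for x in c[:5]],'width',np.median([x[2] for x in c]).round(4), 'n',len(v))
E
python3 fin.py f1
```

```text
clock: 13.4
tool_pos: [0.5602, 0.0312, 0.0472]
orientation: [-179.9, 0.0, -98.1]
force: [1.8, 2.3, 5.6]
opening: 0.0598
gripper_force: 30.0
[0.56022385 0.03124978 0.04715843] [1.83452807 2.31185566 5.57298918] 0.10981832053073017
wrist expected tip [  75. -419.] end [ 257. -325.]
top expected tip [329. 195.] end [316. 217.]
 end s 0.1008
 rod: y from 0.0573 s mid 0.126 first [np.float64(0.1263), np.float64(0.126), np.float64(0.1255), np.float64(0.1261), np.float64(0.1258)] width 0.005 n 40
scene expected tip [215. 164.] end [237. 164.]
 end s 0.0972
 rod: y from 0.0608 s mid 0.1216 first [np.float64(0.1217), np.float64(0.1226), np.float64(0.1211), np.float64(0.1206), np.float64(0.1215)] width 0.0104 n 23
```

```bash
python3 - <<'E'
from wr import *; import pickle
u=np.array([-.1396,-.9902]);n=np.array([.9902,-.1396])
for f in('w1','w2','w3'):
    p,d,m=pickle.load(open(f+'.pkl','rb')); P=pts(d,m); z=P[...,2]
    S=P[...,:2]@u;Y=P[...,:2]@n; y0=np.array([.5662,.0812])@n
    k=(z>.06)&(z<.076)&(Y-y0>.035)&(Y-y0<.1)&(abs(S-.124)<.03); v,w=np.nonzero(k); mid=[];ys=[]
    for r in np.unique(v):
        x=w[v==r]; 
        if 4<len(x)<20: q=ray(m,(x.min()+x.max())/2,r,.066)[:2]; mid.append(q@u); ys.append(q@n-y0)
    k=(z>.064)&(z<.08)&(abs(Y-y0)<.026)&(S>-.06)&(S<.02); v,w=np.nonzero(k); q=np.array([ray(m,a,b,.072)[:2] for a,b in zip(w,v)]); s=q@u;yy=q@n-y0
    e=np.median([s[(yy>t)&(yy<=t+.004)].max() for t in np.arange(-.024,.024,.004) if ((yy>t)&(yy<=t+.004)).sum()>3])
    print(f,'rod s',np.median(mid),len(mid),np.polyfit(ys,mid,1),'end',e,'diff',np.median(mid)-e)
E
```

```text
w1 rod s 0.1250777711740632 24 [-0.00961532  0.12572527] end -0.009773329927944996 diff 0.1348511011020082
w2 rod s 0.12434431932787562 44 [-0.03515864  0.12715028] end -0.0027538464469846298 diff 0.12709816577486024
w3 rod s 0.12478248854470807 59 [-0.02127522  0.12646542] end -0.00967223007009892 diff 0.13445471861480698
```

```bash
python3 -m crank '[[[-0.0007,-0.005,-0.0005],[0,0,0],-1],[[-0.0011,-0.0079,-0.0005],[0,0,0],-1],[[-0.0011,-0.0079,0],[0,0,0],-1],[[-0.0005,-0.0037,0],[0,0,0],-1],[[0,0,0],[0,0,0],-1],[[0,0,0],[0,0,0],-1],[[0,0,0],[0,0,0],-1]]'; python3 fin.py f2; python3 -c "
import cv2
p=cv2.imread('pics/f2scene.png');cv2.imwrite('pics/f2c.png',cv2.resize(p[120:260,180:330],None,fx=4,fy=4,interpolation=3))"
```

```text
clock: 14.25
tool_pos: [0.5585, 0.0078, 0.0473]
orientation: [-179.7, 0.1, -98.0]
force: [2.5, 6.4, 12.1]
opening: 0.0596
gripper_force: 30.0
[0.5585156  0.00782892 0.04733729] [ 2.45145497  6.40285288 12.08627227] 0.13324813020249524
wrist expected tip [  94. -307.] end [ 257. -326.]
top expected tip [329. 195.] end [326. 217.]
 end s 0.1234
 rod: y from 0.0573 s mid 0.126 first [np.float64(0.1263), np.float64(0.126), np.float64(0.1255), np.float64(0.1261), np.float64(0.1258)] width 0.005 n 40
scene expected tip [215. 164.] end [233. 160.]
 end s 0.1184
 rod: y from 0.0608 s mid 0.1216 first [np.float64(0.1217), np.float64(0.1226), np.float64(0.1211), np.float64(0.1206), np.float64(0.1215)] width 0.0104 n 23
```

View pics/f2c.png

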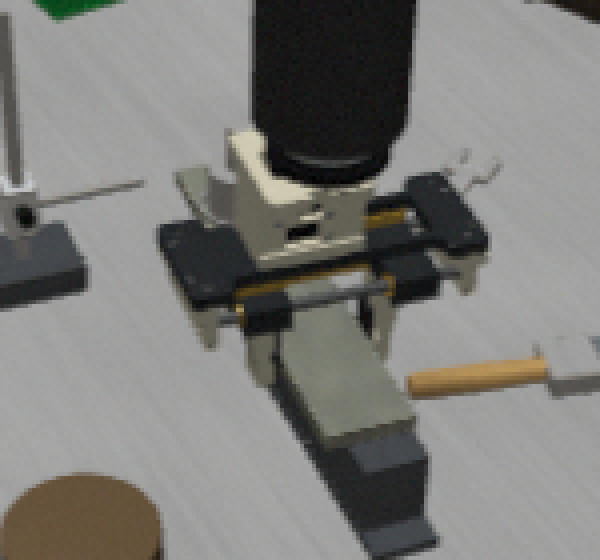

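The crop shows the strip flat on the block, gripped, with about 15 mm of bare block behind its tail at (390,450). The pointer tip is at (143,184). I'll nudge the strip the last 2 mm and measure sub-pixel in the top view.

```bash
python3 -m crank '[[[-0.0003,-0.002,0],[0,0,0],-1],[[0,0,0],[0,0,0],-1],[[0,0,0],[0,0,0],-1]]'; cat > sub.py <<'E'
from h import *
u=np.array([-.1396,-.9902]);n=np.array([.9902,-.1396]);y0=np.array([.5662,.0812])@n
print((ctrl.get_obs()['tool_pos'][:2]-[.5748,.1401])@u)
def prof(g,m,s,ys,z):
    X=np.array([[*(a*u+(y0+y)*n),z] for y in ys for a in s]); c=(X@np.array(m['R']).T+m['t'])@np.array(m['mtx']).T; c=(c[:,:2]/c[:,2:]).astype(np.float32)
    return cv2.remap(g,c[:,0].reshape(len(ys),-1),c[:,1].reshape(len(ys),-1),1)
s=np.arange(.09,.16,.0005); 
p,d,m=snap('top','s.png'); g=(p[...,1].astype(np.float32)-p[...,0])  # green tint of strip
E=prof(g,m,s,np.arange(-.022,.023,.004),.072).mean(0); hi,lo=E[:16].mean(),E[-20:].mean(); i=np.nonzero(E>(hi+lo)/2)[0].max(); print('end',s[i],hi,lo)
q=cv2.cvtColor(p,cv2.COLOR_BGR2GRAY).astype(np.float32)
F=prof(q,m,s,np.arange(.062,.085,.003),.066).mean(0); F=abs(F-np.median(F)); F[F<.35*F.max()]=0; print('rod',(s*F).sum()/F.sum(),s[F>0][[0,-1]]); print('rod-end',(s*F).sum()/F.sum()-s[i])
cv2.imwrite('pics/sc.png',cv2.resize(p[165:240,230:355],None,fx=6,fy=6,interpolation=3))
E
python3 sub.py
```

```text
clock: 14.7
tool_pos: [0.5584, 0.0063, 0.0474]
orientation: [-179.7, 0.2, -98.0]
force: [0.7, 9.6, 12.2]
opening: 0.0597
gripper_force: 30.0
0.13473991325440887
end 0.12700000000000003 2.4276986 -2.2832313
rod 0.1231209721477368 [0.1195 0.127 ]
rod-end -0.0038790278522632254
```

```bash
python3 - <<'E'
import sys; sys.argv=['x']
src=open('sub.py').read().split("s=np.arange")[0]; exec(src); import pickle
for f in('w1','w3','s'):
    if f=='s': p=cv2.imread('pics/s.png'); m=imaging.camera_model('top'); s0=.12
    else: p,d,m=pickle.load(open(f+'.pkl','rb')); s0=-.01
    for ch,g in(('tint',p[...,1].astype(np.float32)-p[...,0]),):
        s=np.arange(s0-.02,s0+.025,.0005); E=prof(g,m,s,np.arange(.004,.025,.003),.072); 
        e=[]
        for r in E: h,l=np.median(r[:16]),np.median(r[-16:]); e.append(s[np.nonzero(r>(h+l)/2)[0].max()])
        print(f,ch,'end',np.median(e),np.round(e,4))
    q=p.astype(np.float32).mean(2); s=np.arange(.105,.145,.0005)
    F=prof(q,m,s,np.arange(.062,.078,.003),.066).mean(0); print((s[::3]*1000).round(1).tolist(),F[::3].round().tolist())
E
```

```text
0.13475016764599526
w1 tint end -0.009999999999999981 [-0.01 -0.01 -0.01 -0.01 -0.01 -0.01 -0.01]
[105.0, 106.5, 108.0, 109.5, 111.0, 112.5, 114.0, 115.5, 117.0, 118.5, 120.0, 121.5, 123.0, 124.5, 126.0, 127.5, 129.0, 130.5, 132.0, 133.5, 135.0, 136.5, 138.0, 139.5, 141.0, 142.5, 144.0] [145.0, 145.0, 146.0, 145.0, 145.0, 145.0, 146.0, 146.0, 145.0, 148.0, 117.0, 70.0, 103.0, 136.0, 145.0, 144.0, 143.0, 131.0, 122.0, 121.0, 122.0, 122.0, 122.0, 120.0, 108.0, 97.0, 97.0]
w3 tint end -0.00949999999999998 [-0.0095 -0.01   -0.01   -0.0095 -0.0095 -0.01   -0.0095]
[105.0, 106.5, 108.0, 109.5, 111.0, 112.5, 114.0, 115.5, 117.0, 118.5, 120.0, 121.5, 123.0, 124.5, 126.0, 127.5, 129.0, 130.5, 132.0, 133.5, 135.0, 136.5, 138.0, 139.5, 141.0, 142.5, 144.0] [161.0, 161.0, 160.0, 160.0, 160.0, 160.0, 160.0, 160.0, 160.0, 161.0, 145.0, 77.0, 108.0, 141.0, 159.0, 159.0, 160.0, 157.0, 161.0, 161.0, 161.0, 161.0, 161.0, 160.0, 161.0, 161.0, 161.0]
s tint end 0.1255 [0.1255 0.1255 0.1255 0.126  0.126  0.126  0.1255]
[105.0, 106.5, 108.0, 109.5, 111.0, 112.5, 114.0, 115.5, 117.0, 118.5, 120.0, 121.5, 123.0, 124.5, 126.0, 127.5, 129.0, 130.5, 132.0, 133.5, 135.0, 136.5, 138.0, 139.5, 141.0, 142.5, 144.0] [125.0, 125.0, 125.0, 125.0, 125.0, 125.0, 125.0, 124.0, 124.0, 122.0, 119.0, 115.0, 112.0, 114.0, 118.0, 120.0, 121.0, 121.0, 122.0, 123.0, 125.0, 125.0, 125.0, 125.0, 125.0, 126.0, 126.0]
```

View pics/sc.png

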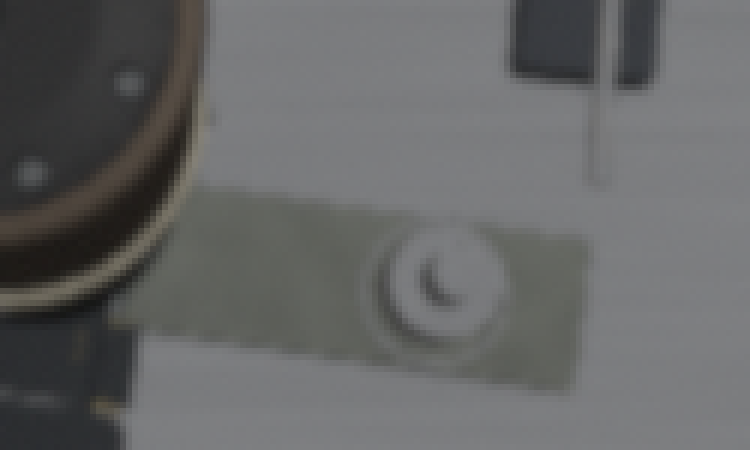

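The top crop shows the weight in the ring at (440,280) and the strip's end edge from (573,390) to (587,240). The pointer is at x≈598, so the end is within about 1 mm, perhaps slightly short. One last small nudge, then I hand in.

```bash
python3 -m crank '[[[-0.0001,-0.0008,0],[0,0,0],-1],[[0,0,0],[0,0,0],-1],[[0,0,0],[0,0,0],-1],[[0,0,0],[0,0,0],-1]]' && python3 -c "
from plant import close_job; print(close_job())"
```

```text
clock: 15.15
tool_pos: [0.5583, 0.0057, 0.0474]
orientation: [-179.7, 0.2, -98.0]
force: [1.9, 9.9, 12.8]
opening: 0.0598
gripper_force: 30.0
the job is handed in; nothing more can be done
None
```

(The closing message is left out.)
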